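# Empty the tipping offcut tray at a picture framer's bench

### The arm

A 6-joint arm with a two-finger parallel gripper is mounted at the origin on the work surface. World frame = base frame: x ahead of the robot, y to its left, z up, the work surface at z = 0. Lengths are in m, angles in rad, forces in N, time in s.
With the tool pointing down it reaches from about 0.25 to 0.8 m from the base axis. Payload 8.5 kg.
Tool frame: the origin (TCP) lies at the very end of the fingers, on their centre line; the grasp point (between the pads) lies 19 mm behind it; z points along the fingers, y is the line along which they close (so a half turn about z gives the same grasp; the last joint's range is limited). The gripper opens to 85 mm and grips with 20 to 120 N. Pads are 22 mm wide; open, the fingers measure 114 mm over their backs; the gripper's body (76 mm by 85 mm) begins 54 mm behind the grasp point. The pads swing forward as they close: fully open they stand 13 mm farther back than shut.
Start: joints at [-1.179, 0.238, -0.013, 1.319, 0, 1.571], TCP at [0.2, -0.485, 0.231] pointing down, gripper open.
Joint ranges: [-2.66, 2.66], [-1.03, 1.9], [-1.14, 1.46], [-1.82, 2.27], [-1.45, 1.34], [-3.14, 3.14]. Speed limits (rad/s): [2.22, 2.22, 2.79, 3.14, 3.14, 3.14].

### API

Orientations are given as a unit quaternion [x, y, z, w].
In Python, from rig import bot gives the robot as it stands. The module is installed in compiled form; this text tells all that it offers.
- The arm moves only by the tool apply_moves, never from a script. Its argument "series" is one flat list of numbers, 7 for each row, row after row: the shift along the world's x, y, z normalised to -1 to 1, where 1 is 1 m, then the turn, a rotation vector about the world's x, y, z normalised to -1 to 1, where 1 is 90 degrees, then the closure, from 0 (fully open) to 1 (shut). In form: [tx, ty, tz, ax, ay, az, hand, tx, ty, tz, ax, ay, az, hand, ...]. A call has 1 to 10 rows; each row is the pose to reach, as a shift and turn from the pose commanded when the call began; what a row does not reach only later rows make up. A row lasts 1/8 s, in which the tool goes at most 62.5 mm and 10.7 degrees, less where a joint would pass 70% of its speed; a pose out of reach is approached as far as the arm can. A call with a number of a shift or a turn outside -1 to 1 is refused whole. A call with a gripper value outside its range is refused whole. The fingers move at their own pace and stop on an object; the grip force is fixed at half the most. Time passes only in rows, so rows that repeat a pose let the fingers close. It gives the time, the measured TCP pose, the force, the opening and the grip force at its end, in the units of the state.
- bot.observe(): the state, without advancing time (a new reading comes with each control period).
- bot.grab_frame(name): name is "scene" or "top" or "wrist"; returns a dict with "pixels" (400x640x3 uint8, red, green, blue), "depth" (400x640 float32, m along the optical axis (not along the pixel's ray), 0 where there is no reading), "fx", "fy", "cx", "cy" (pixels), "D" ([k1, k2, p1, p2, k3] as OpenCV has them; the pictures are not rectified), "R" (3x3) and "t" (3): a world point X has camera coordinates R X + t. Camera axes: x right, y down, z forward; pixel columns grow to the right and rows downward; lengths in m; the calibration is good to about 2 mm. A picture is of the moment at which its call begins.
- bot.job_done(): hands the job in; it is judged then, once.
The state is a dict: "time_s": time; "qpos": joint angles; "joint_velocities": joint speeds; "effort": joint torques, N m; "tool_pos": TCP position; "eef_rot": TCP orientation; "wrist_force": force on the tool from outside, world axes, zero at the start; "moment": the same for the moment, N m; "gripper_width": opening from 0.0 (shut) to 1.0 (fully open); "grip_force": force on a finger pad.
Only numpy, scipy, OpenCV 4.12 (cv2) and the standard library are available. Lean on these libraries where they do the work, as an engineer would, in place of code of your own. Each camera call takes 0.05 s, during which the arm holds its last target. There are 200 camera calls.

### The job

The tipping tray on the framing bench is full of moulding offcuts, but a brush has been left among them: first lay the brush gently in the blue tool tub. Then take the tray by its green grip board, tip it to about 40 degrees (never beyond 50) and hold it there until all three offcuts have slid into the cardboard bin and a good second more; lower the tray gently until it lies level again, and let go. Leave the other loose things on the bench where they are.

Things in the scene. Friction and masses are not known exactly. Their poses are not given: they have to be found in the camera images.
- stand: Fixed wooden stand of the tipping tray. Origin on the table, under the middle of the tray's hinge line (which is 104 above the table); x points from the hinge (bin side) to the grip board at the far end, y along the hinge line, z up. Stand and tray reach from x=0 to 260 and are 270 wide.
- tray (a joint): Tilt of the tray, rad: 0 = level, grows as the grip board end is raised (0.70 = 40 degrees; end stop 1.1). Let go while raised, it falls. Tray 262 by 270, 0.6 kg, white slippery floor with its top 8 above the hinge line (112 above the table); wooden side walls and end wall 40 high above the floor; no wall on the hinge side, where offcuts slide out.
- tray_grip (a point): Middle of the top edge of the tray's green grip board, turning with it; level: at x=253, z=197 in the stand's frame. Flat upright board, 14 thick (x), 130 wide (y), standing 41 clear above the end wall, top 81 above the tray floor. Site axes: z up along the board, x through its thickness, y along it. Pinch it across its thickness from above.
- tray_hinge (a point): Middle of the hinge line, 104 above the table, fixed to the stand; its y axis runs along the hinge line.
- brush: Flat brush, 180 long, 20 thick, 80 g, lying across the tray floor between offcuts and grip board. Origin at mid-length on its underside; x along the brush towards the bristles, z up. Round wooden handle, diameter 19, from x=-90 to 0, axis 10 above the underside; steel ferrule 42 wide from x=-5 to 35; grey bristles to x=90. Centre of mass near x=-18.
- tub: Blue plastic tool tub, open, empty, fixed, 230 (x) by 140 (y), 70 high, walls and floor 5. Origin at the centre of its underside; x along its long side. It stands to the left or to the right of the tray; a red tin stands on the other side.
- bin_edge (a point): Middle of the top of the rim, on the tray's side, of the open cardboard offcut bin, which stands fixed in front of the tray under its hinge lip: 170 (x) by 300 (y), 90 high, walls and floor 6. x points to the tray, z up; the bin reaches from x=-170 to 0 and its underside is at z=-90.
- offcut0: Offcut of picture-frame moulding (dark wood with a gilt strip), 100 long (x), 32 wide, 24 high, 80 g, lying in the tray near the hinge side with its length roughly along the tray's x. Origin at the centre of its underside.
- offcut1: Offcut of picture-frame moulding (mid-brown wood with a white strip), 90 long (x), 32 wide, 24 high, 80 g, lying in the tray near the hinge side with its length roughly along the tray's x. Origin at the centre of its underside.
- offcut2: Offcut of picture-frame moulding (grey with a silver strip), 80 long (x), 32 wide, 24 high, 80 g, lying in the tray near the hinge side with its length roughly along the tray's x. Origin at the centre of its underside.
- tin: Red open tin with tape rolls in it, fixed, 210 by 140, 70 high; not used. Origin at the centre of its underside.
- cleaner: White and blue cleaner bottle, loose, diameter 60, 210 high; leave alone. Origin under its centre.
- glue: Yellow glue bottle, loose, diameter 56, 150 high; leave alone. Origin under its centre.
- taperoll: Orange roll of tape lying flat, loose, diameter 100, 25 high; leave alone. Origin under its centre.
- measure: Yellow tape measure, loose, 70 by 60, 40 high; leave alone. Origin under its centre.
- sandblock: Cork sanding block, loose, 110 by 65, 30 high; leave alone. Origin under its centre.
Not all that is in view belongs to the job. What is meant by the brush is not yellow, and is the larger of those in its own colour.

How it is judged:
By the outcome, as a careful person would: the job done as asked, in the order asked, and still so for the second after the job is handed in, with the robot touching nothing.
It also fails if it takes over 67 s, if anything falls off the work surface, if the arm or the gripper's body presses on something with over 40 N, if the wrist force passes 120 N, or if a joint passes its speed limit or range.

## Working session

There is one attempt and no reset: what is moved stays moved. The work goes in short steps, Python scripts to look and compute and a tool call to move; the robot and the scene stay as the last step left them, time stands still between calls to the robot, and variables do not carry over. Pictures are saved under pics/ and viewed, at most 10 in all, crops included, and the job is handed in when it is done.

Besides the shell and the picture viewer there is one more tool, called after "Emit:" by a JSON object that holds its "api" and its "payload", one argument or row to a line. apply_moves: Moves the arm, as the interface text tells. Its arguments: {"type":"object","properties":{"series":{"type":"array","items":{"type":"number","minimum":-1,"maximum":1}}},"required":["series"]}

```bash
mkdir -p pics; cat > h.py <<'E'
import numpy as np, cv2
from rig import bot
def grab(n,save=None):
    f=bot.grab_frame(n)
    if save: cv2.imwrite('pics/'+save,cv2.cvtColor(f['pixels'],cv2.COLOR_RGB2BGR))
    f['K']=np.array([[f['fx'],0,f['cx']],[0,f['fy'],f['cy']],[0,0,1.]]); f['R']=np.array(f['R']); f['t']=np.array(f['t']).ravel(); f['D']=np.array(f['D'],float)
    return f
def rays(f,uv):
    p=cv2.undistortPoints(np.array(uv,np.float64).reshape(-1,1,2),f['K'],f['D']).reshape(-1,2)
    d=np.c_[p,np.ones(len(p))]@f['R']; return -f['R'].T@f['t'],d
def onz(f,uv,z):
    c,d=rays(f,uv); return c+d*((z-c[2])/d[:,2])[:,None]
def dep(f,uv):
    c,d=rays(f,uv); uv=np.array(uv).reshape(-1,2).astype(int)
    return c+d*f['depth'][uv[:,1],uv[:,0]][:,None]
E
python3 - <<'E'
from h import *
import pickle
for n in ['scene','top','wrist']:
    f=grab(n,n+'0.png'); pickle.dump(f,open(n+'0.pkl','wb')); print(n,-f['R'].T@f['t'],f['R'][2],(f['depth']>0).mean())
print(bot.observe())
E
```

```text
scene [ 1.22171064 -0.33054602  1.15037059] [-0.55340451  0.25549426 -0.79275856] 0.99604296875
top [0.38672576 0.01094026 1.32418225] [ 0.10395814 -0.00807875 -0.99454886] 0.9959609375
wrist [ 0.27364025 -0.45498877  0.37299476] [-0.28607648 -0.11547026 -0.95122388] 0.9959765625
{'time_s': 0.15, 'qpos': array([-1.17901704e+00,  2.38646056e-01, -1.40517644e-02,  1.31917213e+00,
        1.22818225e-05,  1.57079564e+00]), 'joint_velocities': array([-0.00094504, -0.00177289,  0.00209695, -0.00026968,  0.00047211,
       -0.00218327]), 'effort': array([-1.08054432e-03, -5.39078057e+01,  3.46597731e+01,  1.44744667e-02,
       -5.40084636e-05,  3.85836898e-06]), 'tool_pos': array([ 0.20035042, -0.48493999,  0.23082712]), 'eef_rot': array([ 9.80874691e-01,  1.94639545e-01, -9.84607677e-05, -5.27739376e-04]), 'wrist_force': array([0.27373284, 0.3751371 , 0.44993634]), 'moment': array([-0.02271705,  0.00257651,  0.00843165]), 'grip_force': 0.0, 'gripper_width': 0.9990422241643266}
```

View pics/scene0.png

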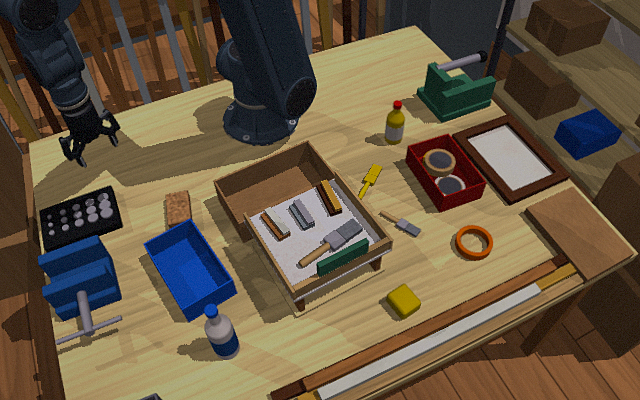

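View pics/top0.png

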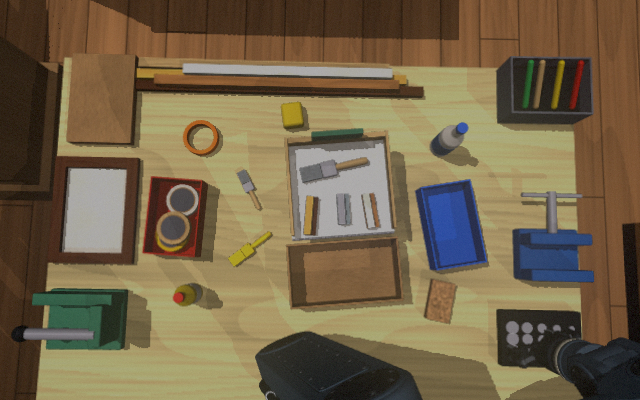

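The scene view shows the brush in the tray with its handle end at about (303,261) and its bristles at (358,230). The smaller grey brush at (400,222) is outside the tray. In the top view the brush runs from (367,161) to (302,172), the green grip board is at (338,133), the tub is centred at (452,226), and the bin at (344,272) is on the robot's side.

```bash
python3 - <<'E'
from h import *
import pickle
for n,box in [('top',(280,120,400,245)),('scene',(215,140,395,305))]:
    f=pickle.load(open(n+'0.pkl','rb')); im=f['pixels']; hsv=cv2.cvtColor(im,cv2.COLOR_RGB2HSV).astype(int)
    v,u=np.mgrid[0:400,0:640]; uv=np.c_[u.ravel(),v.ravel()]
    P=dep(f,uv).reshape(400,640,3); x0,y0,x1,y1=box
    inb=(u>x0)&(u<x1)&(v>y0)&(v<y1)
    H,S,V=hsv[...,0],hsv[...,1],hsv[...,2]
    g=inb&(H>55)&(H<95)&(S>90)
    q=P[g]; top=q[:,2]>np.percentile(q[:,2],95)-.006
    print(n,'green n',g.sum(),'zmax',np.percentile(q[:,2],[5,50,95]))
    qt=q[top][:,:2]; print(' top rect',cv2.minAreaRect(qt.astype(np.float32)), 'pts mean',q[top].mean(0))
    b=(H>105)&(H<125)&(S>120)&(P[...,2]>.055)&(P[...,2]<.09)&(P[...,1]>-.5)&(P[...,1]<-.1)&(P[...,0]>.2)&(P[...,0]<.75)
    nb,lab,st,_=cv2.connectedComponentsWithStats(b.astype(np.uint8))
    k=1+st[1:,4].argmax(); q=P[lab==k]; print(' tub',np.percentile(q[:,2],[5,50,95]),cv2.minAreaRect(q[:,:2].astype(np.float32)))
    w=inb&(S<40)&(V>130)&(P[...,2]>.09)&(P[...,2]<.125); print(' floor z',np.percentile(P[w][:,2],[10,50,90]),'n',w.sum(),cv2.minAreaRect(P[w][:,:2].astype(np.float32)))
    br=inb&(P[...,2]>.117)&(P[...,2]<.142)&(P[...,0]>.40)
    nb,lab,st,ce=cv2.connectedComponentsWithStats(br.astype(np.uint8))
    for k in range(1,nb):
        if st[k,4]>60:
            q=P[lab==k]; print(' obj',st[k],q.mean(0).round(4),np.percentile(q[:,2],[50,95]).round(4),[np.round(a,3) for a in cv2.minAreaRect(q[:,:2].astype(np.float32))])
E
```

```text
top green n 6 zmax [0.19664671 0.1972161  0.20018315]
 top rect ((0.6854010224342346, -0.051517631858587265), (0.005700009409338236, 0.10817022621631622), 6.383875846862793) pts mean [ 0.68721294 -0.06263629  0.19772302]
 tub [0.05859811 0.06898627 0.07360782] ((0.4731363356113434, -0.37288254499435425), (0.22846625745296478, 0.14153389632701874), 10.558252334594727)
 floor z [0.10897948 0.11208403 0.11527461] n 5358 ((0.5538868308067322, -0.059012994170188904), (0.23845016956329346, 0.2667318284511566), 5.855345249176025)
 obj [288 137 106  91 376] [ 0.6348 -0.1069  0.1293] [0.1291 0.1408] [array([ 0.632, -0.113]), array([0.349, 0.173]), np.float64(52.24)]
 obj [299 157  69  26 801] [ 0.6078 -0.029   0.1298] [0.13   0.1345] [array([ 0.615, -0.043]), array([0.047, 0.179]), np.float64(15.089)]
 obj [336 193  15  32 385] [ 0.5041 -0.069   0.1317] [0.1335 0.1394] [array([ 0.504, -0.071]), array([0.081, 0.035]), np.float64(3.34)]
 obj [361 193  18  35 428] [ 0.5004 -0.1392  0.1315] [0.1331 0.1388] [array([ 0.502, -0.142]), array([0.09 , 0.035]), np.float64(10.644)]
 obj [303 196  15  39 
[... 748 characters left out ...]
.float64(5.641)]
 obj [316 180  26  36 464] [0.4939 0.0124 0.1297] [0.1302 0.1378] [array([0.489, 0.013]), array([0.032, 0.106]), np.float64(86.053)]
 obj [289 199  26  31 409] [ 0.5116 -0.0716  0.1296] [0.1306 0.1371] [array([ 0.507, -0.071]), array([0.089, 0.032]), np.float64(3.703)]
 obj [260 207  30  33 464] [ 0.5092 -0.142   0.1298] [0.13   0.1374] [array([ 0.506, -0.141]), array([0.092, 0.033]), np.float64(10.313)]
 obj [244 218 149  82 725] [ 0.6719 -0.0888  0.1296] [0.1296 0.1408] [array([ 0.648, -0.114]), array([0.369, 0.184]), np.float64(52.917)]
 obj [298 218  65  50 903] [ 0.6169 -0.0333  0.1283] [0.1288 0.1328] [array([ 0.618, -0.044]), array([0.043, 0.181]), np.float64(14.864)]
```

```bash
python3 - <<'E'
from h import *
import pickle
def tri(c1,d1,c2,d2):
    A=np.c_[d1,-d2]; s=np.linalg.lstsq(A,c2-c1,rcond=None)[0]; a=c1+s[0]*d1;b=c2+s[1]*d2; return (a+b)/2,np.linalg.norm(a-b)
E={}
for n,box in [('top',(280,120,400,245)),('scene',(215,140,395,305))]:
    f=pickle.load(open(n+'0.pkl','rb')); hsv=cv2.cvtColor(f['pixels'],cv2.COLOR_RGB2HSV).astype(int)
    v,u=np.mgrid[0:400,0:640]; P=dep(f,np.c_[u.ravel(),v.ravel()]).reshape(400,640,3); x0,y0,x1,y1=box
    inb=(u>x0)&(u<x1)&(v>y0)&(v<y1); H,S=hsv[...,0],hsv[...,1]
    def big(m):
        nb,lab,st,_=cv2.connectedComponentsWithStats(m.astype(np.uint8),connectivity=4); return lab==1+st[1:,4].argmax()
    g=big(inb&(H>45)&(H<100)&(S>60)&(P[...,2]>.14)&(P[...,0]>.6))
    q=P[g]; print(n,'board px',g.sum(),'z',np.percentile(q[:,2],[5,50,90,98]).round(4))
    t=q[(q[:,2]>.192)&(q[:,2]<.204)]; print('  top strip',len(t),[np.round(a,4) for a in cv2.minAreaRect(t[:,:2].astype(np.float32))])
    # corner pixels of board
    E[n,'b']=f,cv2.boxPoints(cv2.minAreaRect(np.argwhere(g)[:,::-1].astype(np.float32))); print('  box px',E[n,'b'][1].round(1).tolist())
    br=big(inb&(P[...,2]>.117)&(P[...,2]<.142)&(P[...,0]>.55)&(P[...,0]<.665)&(P[...,1]<.055)&(P[...,1]>-.16))
    q=np.argwhere(br)[:,::-1].astype(float); m=q.mean(0); w=np.linalg.svd(q-m,full_matrices=False)[2][0]; w*=np.sign(w@(f['K']@(f['R']@np.array([0,-1,0])))[:2]+1e-9)
    s=(q-m)@w; hi=q[s>s.max()-2].mean(0); lo=q[s<s.min()+2].mean(0); mid=(P[br][:,2]).mean()
    print('  brush ends px',hi,lo); E[n,'h'],E[n,'l']=hi,lo
    # handle: narrow part points within 15..75 mm of handle end
    Q=P[br]; k=(Q[:,1]<-.06)&(Q[:,1]>-.12)&(Q[:,2]>.126); A=np.polyfit(Q[k][:,1],Q[k][:,0],1); print('  handle line x=a*y+b',A.round(4),'x at y=-.07',np.polyval(A,-.07).round(4),'ztop',np.percentile(Q[k][:,2],[50,95]).round(4),k.sum())
for e in 'hl':
    r=[rays(E[n,'b'][0],E[n,e]) for n in ('top','scene')]
    print(e,tri(r[0][0],r[0][1][0],r[1][0],r[1][1][0]))
E
```

```text
top board px 240 z [0.1926 0.1971 0.1999 0.2015]
  top strip 235 [array([ 0.6874, -0.0479]), array([0.0136, 0.1264]), np.float64(5.5709)]
  box px [[311.70001220703125, 131.5], [362.0, 128.0], [362.3999938964844, 133.39999389648438], [312.1000061035156, 136.89999389648438]]
  brush ends px [365.92857143 159.78571429] [301.26666667 174.56666667]
  handle line x=a*y+b [-0.246   0.6018] x at y=-.07 0.619 ztop [0.1301 0.1343] 150
scene board px 775 z [0.1575 0.1875 0.1973 0.199 ]
  top strip 334 [array([ 0.6931, -0.0488]), array([0.0156, 0.1284]), np.float64(5.8268)]
  box px [[312.70001220703125, 264.70001220703125], [366.0, 237.1999969482422], [372.3999938964844, 249.60000610351562], [319.1000061035156, 277.1000061035156]]
  brush ends px [300.375 264.125] [360.33333333 226.66666667]
  handle line x=a*y+b [-0.2755  0.6053] x at y=-.07 0.6246 ztop [0.1291 0.1326] 159
h (array([ 0.63575154, -0.12957006,  0.11697024]), np.float64(0.0004952646543983897))
l (array([0.59549935, 0.04532953, 0.10922945]), np.float64(0.009243245699509293))
```

Emit:
{"api": "apply_moves", "payload": {
  "series": [0.05, 0.05, 0.05, 0, 0, 0.1, 0.4, 0.1, 0.1, 0.07, 0, 0, 0.2, 0.4, 0.14, 0.14, 0.07, 0, 0, 0.3, 0.4, 0.18, 0.18, 0.07, 0, 0, 0.4, 0.4, 0.23, 0.22, 0.07, 0, 0, 0.5, 0.4, 0.27, 0.265, 0.07, 0, 0, 0.6, 0.4, 0.31, 0.305, 0.07, 0, 0, 0.7, 0.4, 0.35, 0.345, 0.07, 0, 0, 0.8, 0.4, 0.39, 0.385, 0.07, 0, 0, 0.87, 0.4, 0.422, 0.415, 0.07, 0, 0, 0.913, 0.4]
}}

```text
time_s: 1.4
tool_pos: [0.6239, -0.0679, 0.3007]
eef_rot: [0.61, 0.793, -0.0, -0.0]
wrist_force: [-0.1, -0.6, -0.3]
gripper_width: 0.596
grip_force: 0.0
```

```bash
python3 - <<'E'
from h import *
f=grab('wrist','w1.png'); s=bot.observe(); print(s['tool_pos'],s['eef_rot'],s['joint_velocities'].round(3))
v,u=np.mgrid[0:400,0:640]; P=dep(f,np.c_[u.ravel(),v.ravel()]).reshape(400,640,3)
z=P[...,2]
m=(z>.119)&(z<.14)&(P[...,0]>.58)&(P[...,0]<.66)&(P[...,1]<-.055)&(P[...,1]>-.11)
Q=P[m]; print(m.sum(), np.median(Q,0)); A=np.polyfit(Q[:,1],Q[:,0],1); print(A, np.polyval(A,-.07), np.percentile(Q[:,2],[50,95]))
b=(z>.19)&(z<.205)&(P[...,0]>.65)&(P[...,0]<.73); print(b.sum(),[np.round(a,4) for a in cv2.minAreaRect(P[b][:,:2].astype(np.float32))])
fl=(z>.105)&(z<.118)&(P[...,0]>.5)&(P[...,0]<.66)&(abs(P[...,1]+.05)<.08); print(np.median(z[fl]))
E
```

```text
[ 0.62672066 -0.06471195  0.29941974] [ 6.07723798e-01  7.94147872e-01  6.78819056e-04 -6.94873057e-04] [-0.053 -0.037 -0.09  -0.023 -0.008  0.015]
1227 [ 0.62442091 -0.08200338  0.12974733]
[-0.25233371  0.60381581] 0.6214791736530738 [0.12974733 0.13184893]
3334 [array([ 0.6894, -0.0436]), array([0.015 , 0.1226]), np.float64(5.2002)]
0.11167258744483571
```

View pics/w1.png

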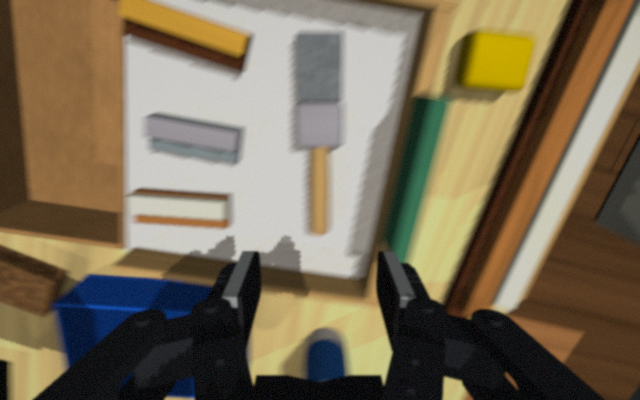

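The wrist view shows the handle at about (318,190), centred between the fingers, and the green board at (415,180) clear of them.

Emit:
{"api": "apply_moves", "payload": {
  "series": [0, 0, -0.01, 0, 0, 0, 0.4, 0, 0, -0.04, 0, 0, 0, 0.4, 0, 0, -0.08, 0, 0, 0, 0.4, 0, 0, -0.12, 0, 0, 0, 0.4, 0, 0, -0.15, 0, 0, 0, 0.4, 0, 0, -0.17, 0, 0, 0, 0.4, 0, 0, -0.18, 0, 0, 0, 0.4, 0, 0, -0.185, 0, 0, 0, 0.4, 0, 0, -0.185, 0, 0, 0, 0.4, 0, 0, -0.185, 0, 0, 0, 0.4]
}}

```text
time_s: 2.7
tool_pos: [0.6205, -0.0707, 0.1162]
eef_rot: [0.612, 0.791, -0.001, -0.001]
wrist_force: [-6.9, -1.5, -1.3]
gripper_width: 0.597
grip_force: 0.0
```

Emit:
{"api": "apply_moves", "payload": {
  "series": [0, 0, 0, 0, 0, 0, 0.9, 0, 0, 0, 0, 0, 0, 0.9, 0, 0, 0, 0, 0, 0, 0.9, 0, 0, 0, 0, 0, 0, 0.9]
}}

```text
time_s: 3.2
tool_pos: [0.6231, -0.0704, 0.1172]
eef_rot: [0.611, 0.791, 0.0, 0.001]
wrist_force: [-2.2, -0.8, 5.9]
gripper_width: 0.191
grip_force: 58.9
```

Emit:
{"api": "apply_moves", "payload": {
  "series": [0, 0, 0.005, 0, 0, 0, 0.9, 0, 0, 0.02, 0, 0, 0, 0.9, 0, 0, 0.05, 0, 0, 0, 0.9, 0, 0, 0.08, 0, 0, 0, 0.9, 0, 0, 0.11, 0, 0, 0, 0.9, 0, 0, 0.135, 0, 0, 0, 0.9, 0, 0, 0.15, 0, 0, 0, 0.9, 0, 0, 0.15, 0, 0, 0, 0.9, 0, 0, 0.15, 0, 0, 0, 0.9]
}}

```text
time_s: 4.32
tool_pos: [0.6221, -0.0701, 0.2653]
eef_rot: [0.611, 0.791, -0.0, -0.001]
wrist_force: [0.2, -0.4, -1.2]
gripper_width: 0.195
grip_force: 58.7
```

```bash
python3 - <<'E'
from h import *
import pickle
s=bot.observe(); print(s['tool_pos'],s['eef_rot'],s['wrist_force'],s['moment'],s['gripper_width'])
f=grab('wrist'); g=grab('scene'); t=grab('top'); pickle.dump((f,g,t),open('lift.pkl','wb'))
cv2.imwrite('pics/lift.png',cv2.cvtColor(np.hstack([cv2.resize(f['pixels'],(400,250)),cv2.resize(g['pixels'],(400,250))]),cv2.COLOR_RGB2BGR))
b=(lambda P:P)(dep(g,np.argwhere(g['depth']>0)[:,::-1]))
for n,q in (('scene',g),('top',t)):
    ix=np.argwhere(q['depth']>0)[:,::-1]; P=dep(q,ix); hs=cv2.cvtColor(q['pixels'],cv2.COLOR_RGB2HSV)[ix[:,1],ix[:,0]].astype(int)
    m=(hs[:,0]>105)&(hs[:,0]<125)&(hs[:,1]>120)&(P[:,2]>.062)&(P[:,2]<.078)&(abs(P[:,0]-.476)<.15)&(abs(P[:,1]+.374)<.11)
    print(n,cv2.minAreaRect(P[m][:,:2].astype(np.float32)), np.median(P[m][:,2]))
    fl=(hs[:,0]>105)&(hs[:,0]<125)&(P[:,2]<.03)&(abs(P[:,0]-.476)<.06)&(abs(P[:,1]+.374)<.04); print(' tub floor z',np.median(P[fl][:,2]),fl.sum())
E
```

```text
[ 0.62208792 -0.07014159  0.26528251] [ 6.11402574e-01  7.91319314e-01 -4.28850954e-04 -6.72530417e-04] [ 0.21204953 -0.39636056 -1.22849517] [ 0.00341635 -0.03317074  0.05617841] 0.19534446163920416
scene ((0.4780403971672058, -0.37520739436149597), (0.2364756166934967, 0.13930316269397736), 10.550331115722656) 0.06815799050099614
 tub floor z 0.004645307055586301 1211
top ((0.4734898507595062, -0.37356311082839966), (0.22721612453460693, 0.14200115203857422), 10.201502799987793) 0.06943530742779158
 tub floor z 0.0052716381953031854 1166
```

View pics/lift.png

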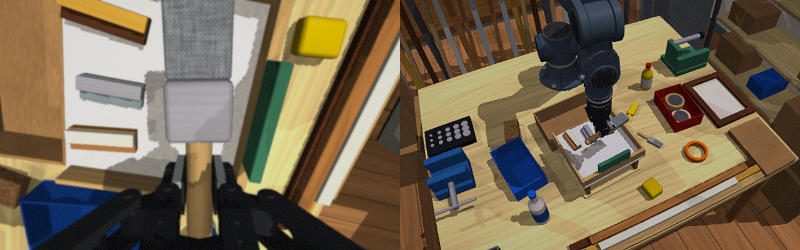

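The brush is held by its handle, level, and lifted clear. The left half shows the ferrule at (198,110); the right half shows the empty tub at (518,165).

Emit:
{"api": "apply_moves", "payload": {
  "series": [-0.005, -0.01, 0.01, 0, 0, 0.05, 0.9, -0.015, -0.04, 0.01, 0, 0, 0.15, 0.9, -0.03, -0.075, 0.01, 0, 0, 0.26, 0.9, -0.05, -0.125, 0.01, 0, 0, 0.37, 0.9, -0.07, -0.175, 0.01, 0, 0, 0.48, 0.9, -0.085, -0.215, 0.01, 0, 0, 0.59, 0.9, -0.1, -0.25, 0.01, 0, 0, 0.7, 0.9, -0.11, -0.28, 0, 0, 0, 0.81, 0.9, -0.1165, -0.295, -0.01, 0, 0, 0.9, 0.9, -0.1185, -0.299, -0.02, 0, 0, 0.952, 0.9]
}}

```text
time_s: 5.72
tool_pos: [0.5031, -0.3703, 0.2451]
eef_rot: [-0.091, 0.996, 0.0, -0.0]
wrist_force: [-1.0, 1.3, -1.4]
gripper_width: 0.197
grip_force: 58.7
```

Emit:
{"api": "apply_moves", "payload": {
  "series": [0, 0, -0.01, 0, 0, 0, 0.9, 0, 0, -0.04, 0, 0, 0, 0.9, 0, 0, -0.08, 0, 0, 0, 0.9, 0, 0, -0.12, 0, 0, 0, 0.9, 0, 0, -0.15, 0, 0, 0, 0.9, 0, 0, -0.175, 0, 0, 0, 0.9, 0, 0, -0.19, 0, 0, 0, 0.9, 0, 0, -0.2, 0, 0, 0, 0.9, 0, 0, -0.205, 0, 0, 0, 0.9, 0, 0, -0.205, 0, 0, 0, 0.9]
}}

```text
time_s: 6.98
tool_pos: [0.5041, -0.3693, 0.0415]
eef_rot: [-0.09, 0.996, -0.0, 0.0]
wrist_force: [0.2, -0.2, -1.7]
gripper_width: 0.192
grip_force: 58.7
```

```bash
python3 - <<'E'
from h import *
s=bot.observe(); print(s['tool_pos'],s['eef_rot'],s['wrist_force'],s['gripper_width'])
f=grab('scene'); 
w=grab('wrist')
cv2.imwrite('pics/tub.png',cv2.cvtColor(np.hstack([cv2.resize(w['pixels'],(400,250)),cv2.resize(f['pixels'][160:360,90:410],(400,250))]),cv2.COLOR_RGB2BGR))
E
```

```text
[ 0.50410285 -0.36926776  0.04148688] [-8.96597551e-02  9.95972434e-01 -1.63434712e-04  1.13054678e-04] [ 0.24403526 -0.24964708 -1.65543983] 0.19215531928950252
```

View pics/tub.png

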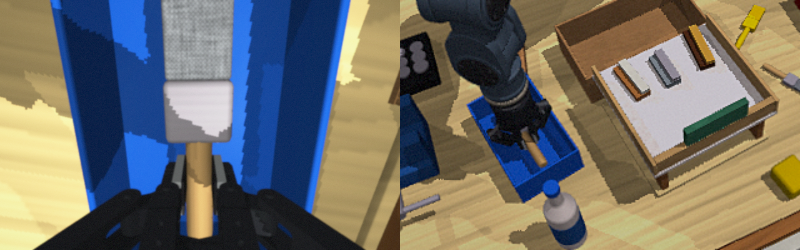

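The brush is inside the tub, parallel to its walls, with clearance on both sides. I'll lower the last 31 mm slowly and watch the force.

Emit:
{"api": "apply_moves", "payload": {
  "series": [0, 0, -0.01, 0, 0, 0, 0.9, 0, 0, -0.018, 0, 0, 0, 0.9, 0, 0, -0.024, 0, 0, 0, 0.9, 0, 0, -0.028, 0, 0, 0, 0.9, 0, 0, -0.03, 0, 0, 0, 0.9, 0, 0, -0.03, 0, 0, 0, 0.9, 0, 0, -0.03, 0, 0, 0, 0.9]
}}

```text
time_s: 7.95
tool_pos: [0.5041, -0.3693, 0.0115]
eef_rot: [-0.09, 0.996, -0.0, 0.0]
wrist_force: [0.6, 0.1, -1.3]
gripper_width: 0.197
grip_force: 58.8
```

Emit:
{"api": "apply_moves", "payload": {
  "series": [0, 0, -0.001, 0, 0, 0, 0.9, 0, 0, -0.002, 0, 0, 0, 0.9, 0, 0, -0.002, 0, 0, 0, 0.9]
}}

```text
time_s: 8.32
tool_pos: [0.5041, -0.3693, 0.0102]
eef_rot: [-0.09, 0.996, -0.0, 0.0]
wrist_force: [-2.2, 1.2, 8.0]
gripper_width: 0.193
grip_force: 59.7
```

Contact. I'll open slowly to about 50 mm and then rise.

Emit:
{"api": "apply_moves", "payload": {
  "series": [0, 0, 0, 0, 0, 0, 0.7, 0, 0, 0, 0, 0, 0, 0.55, 0, 0, 0, 0, 0, 0, 0.4, 0, 0, 0, 0, 0, 0, 0.4, 0, 0, 0, 0, 0, 0, 0.4]
}}

```text
time_s: 8.95
tool_pos: [0.5039, -0.3692, 0.0092]
eef_rot: [-0.09, 0.996, 0.0, -0.0]
wrist_force: [0.2, 0.0, 0.0]
gripper_width: 0.6
grip_force: 0.0
```

Emit:
{"api": "apply_moves", "payload": {
  "series": [0, 0, 0.01, 0, 0, 0, 0.4, 0, 0, 0.03, 0, 0, 0, 0.4, 0, 0, 0.07, 0, 0, 0, 0.4, 0, 0, 0.12, 0, 0, 0, 0.4, 0, 0, 0.17, 0, 0, 0, 0.4, 0, 0, 0.22, 0, 0, 0, 0.4, 0, 0, 0.26, 0, 0, 0, 0.4, 0, 0, 0.28, 0, 0, 0, 0.4, 0, 0, 0.29, 0, 0, 0, 0.3, 0, 0, 0.29, 0, 0, 0, 0]
}}

```text
time_s: 10.2
tool_pos: [0.504, -0.3692, 0.2996]
eef_rot: [-0.09, 0.996, -0.0, 0.0]
wrist_force: [-1.2, -0.2, -0.3]
gripper_width: 0.89
grip_force: 0.0
```

```bash
python3 - <<'E'
from h import *
s=bot.observe(); print(s['tool_pos'],s['eef_rot'],s['qpos'])
t=grab('top'); g=grab('scene'); w=grab('wrist')
cv2.imwrite('pics/rel.png',cv2.cvtColor(np.hstack([cv2.resize(w['pixels'],(400,250)),cv2.resize(g['pixels'][160:360,90:410],(400,250))]),cv2.COLOR_RGB2BGR))
E
```

```text
[ 0.50403051 -0.3692007   0.29964934] [-8.97669139e-02  9.95962726e-01 -2.74251231e-04  2.71967737e-04] [-6.32178992e-01  4.10174582e-01  4.10752808e-01  1.57060384e+00
 -5.21116833e-05 -8.11954849e-01]
```

View pics/rel.png

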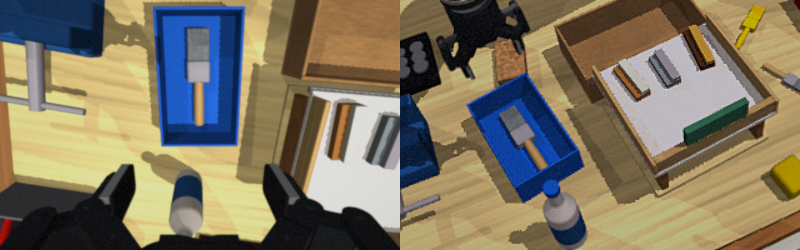

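The brush lies flat and free in the tub: wrist view (198,80), scene view (525,135). The tray is unchanged. Next I go to the grip board.

Emit:
{"api": "apply_moves", "payload": {
  "series": [0.005, 0.01, 0, 0, 0, 0.05, 0, 0.02, 0.035, 0, 0, 0, 0.15, 0, 0.045, 0.08, 0, 0, 0, 0.26, 0, 0.075, 0.13, 0, 0, 0, 0.37, 0, 0.105, 0.18, 0, 0, 0, 0.48, 0, 0.13, 0.225, 0, 0, 0, 0.59, 0, 0.15, 0.26, 0, 0, 0, 0.7, 0, 0.17, 0.29, 0, 0, 0, 0.81, 0, 0.18, 0.31, 0, 0, 0, 0.9, 0, 0.1865, 0.321, 0, 0, 0, 0.948, 0]
}}

```text
time_s: 11.6
tool_pos: [0.6907, -0.0467, 0.2978]
eef_rot: [0.743, -0.67, -0.001, 0.001]
wrist_force: [0.1, -0.6, -0.2]
gripper_width: 1.005
grip_force: 0.0
```

Emit:
{"api": "apply_moves", "payload": {
  "series": [0, 0, 0, 0, 0, 0, 0, 0, 0, 0, 0, 0, 0, 0]
}}

```text
time_s: 11.85
tool_pos: [0.6901, -0.0486, 0.2987]
eef_rot: [0.74, -0.672, -0.0, 0.0]
wrist_force: [0.1, 0.7, -0.0]
gripper_width: 1.002
grip_force: 0.0
```

```bash
python3 - <<'E'
from h import *
s=bot.observe(); print(s['tool_pos'],s['eef_rot'],s['qpos'])
w=grab('wrist')
ix=np.argwhere(w['depth']>0)[:,::-1]; P=dep(w,ix); hs=cv2.cvtColor(w['pixels'],cv2.COLOR_RGB2HSV)[ix[:,1],ix[:,0]].astype(int)
g=(P[:,2]>.185)&(P[:,2]<.206)&(hs[:,0]>45)&(hs[:,0]<100)&(hs[:,1]>60)&(abs(P[:,0]-.69)<.04)
print(g.sum(),np.percentile(P[g][:,2],[5,50,95]))
t=P[g&(P[:,2]>.192)]; print([np.round(a,4) for a in cv2.minAreaRect(t[:,:2].astype(np.float32))],t[:,1].min(),t[:,1].max(),ix[g].min(0),ix[g].max(0)); A=np.polyfit(t[:,1],t[:,0],1);print(A,np.polyval(A,-.048))
E
```

```text
[ 0.69010561 -0.04860237  0.29870926] [ 7.40275419e-01 -6.72303559e-01 -3.11583692e-04  3.63710503e-04] [-7.02288828e-02  5.51835965e-01  6.45062056e-01  1.66496205e+00
 -1.85927682e-04 -1.73718891e+00]
2984 [0.19556717 0.19669867 0.19777436]
[array([ 0.6899, -0.0476]), array([0.0129, 0.1284]), np.float64(5.4263)] -0.11191842096238021 0.016563352981233653 [309 105] [328 275]
[-0.09342997  0.68545578] 0.6899404233502122
```

Emit:
{"api": "apply_moves", "payload": {
  "series": [0, 0, -0.01, 0, 0, 0, 0.1, 0, 0, -0.035, 0, 0, 0, 0.2, 0, 0, -0.07, 0, 0, 0, 0.2, 0, 0, -0.1, 0, 0, 0, 0.2, 0, 0, -0.12, 0, 0, 0, 0.2, 0, 0, -0.131, 0, 0, 0, 0.2, 0, 0, -0.134, 0, 0, 0, 0.2, 0, 0, -0.135, 0, 0, 0, 0.5, 0, 0, -0.135, 0, 0, 0, 0.7, 0, 0, -0.135, 0, 0, 0, 0.8]
}}

```text
time_s: 13.15
tool_pos: [0.6907, -0.0482, 0.1649]
eef_rot: [0.741, -0.672, 0.0, -0.0]
wrist_force: [1.4, 0.4, 0.1]
gripper_width: 0.201
grip_force: 0.0
```

Emit:
{"api": "apply_moves", "payload": {
  "series": [0, 0, 0, 0, 0, 0, 1, 0, 0, 0, 0, 0, 0, 1, 0, 0, 0, 0, 0, 0, 1]
}}

```text
time_s: 13.52
tool_pos: [0.69, -0.0483, 0.165]
eef_rot: [0.741, -0.672, -0.0, 0.0]
wrist_force: [-4.5, 1.1, 5.5]
gripper_width: 0.157
grip_force: 60.1
```

```bash
python3 - <<'E'
from h import *
s=bot.observe(); print({k:s[k] for k in('time_s','tool_pos','wrist_force','moment','gripper_width','grip_force','qpos')})
a=np.deg2rad(5.5); ex=np.array([np.cos(a),np.sin(a),0]); ey=np.array([-np.sin(a),np.cos(a),0])
p=np.array([.690,-.048,.164]); g=np.array([.690,-.0476,.197]); h=g-.253*ex; h[2]=.104
from scipy.spatial.transform import Rotation as R
for t0,t1 in((0,20),(20,40),(40,30),(40,20)):
    p0=h+R.from_rotvec(-ey*np.deg2rad(t0)).apply(p-h)
    for t in np.linspace(t0,t1,11)[1:]:
        q=h+R.from_rotvec(-ey*np.deg2rad(t)).apply(p-h)-p0; r=-ey*(t-t0)/90
        print(t,q.round(4).tolist(),r.round(4).tolist())
E
```

```text
{'time_s': 13.525, 'tool_pos': array([ 0.68997225, -0.04826325,  0.16496566]), 'wrist_force': array([-4.53659453,  1.10733579,  5.5395192 ]), 'moment': array([-0.03677613,  1.02717532, -0.06300839]), 'gripper_width': 0.15652270262283094, 'grip_force': 60.124815702438354, 'qpos': array([-6.97682983e-02,  5.54094381e-01,  3.10520986e-01,  1.32735279e+00,
       -1.52166657e-04, -1.73843545e+00])}
2.0 [-0.0022, -0.0002, 0.0088] [0.0021, -0.0221, -0.0]
4.0 [-0.0048, -0.0005, 0.0175] [0.0043, -0.0442, -0.0]
6.0 [-0.0076, -0.0007, 0.0261] [0.0064, -0.0664, -0.0]
8.0 [-0.0108, -0.001, 0.0346] [0.0085, -0.0885, -0.0]
10.0 [-0.0142, -0.0014, 0.043] [0.0106, -0.1106, -0.0]
12.0 [-0.0179, -0.0017, 0.0513] [0.0128, -0.1327, -0.0]
14.0 [-0.0219, -0.0021, 0.0594] [0.0149, -0.1548, -0.0]
16.0 [-0.0262, -0.0025, 0.0674] [0.017, -0.177, -0.0]
18.0 [-0.0308, -0.003, 0.0752] [0.0192, -0.1991, -0.0]
20.0 [-0.0356, -0.0034, 0.0829] [0.0213, -0.2212, -0.0]
22.0 [-0.0051, -0.0005, 0.0075] [0.0021, -0.0221, -0.0]
24.0 [-0.0104, -0.001, 0.0148] [0.0043, -0.0442, -0.0]
26.0 [-0.0161, -0.0015, 0.0219] [0.0064,
[... 778 characters left out ...]
]
32.0 [0.0274, 0.0026, -0.0236] [-0.0085, 0.0885, 0.0]
31.0 [0.0306, 0.0029, -0.0268] [-0.0096, 0.0995, 0.0]
30.0 [0.0337, 0.0032, -0.0301] [-0.0106, 0.1106, 0.0]
38.0 [0.0072, 0.0007, -0.0055] [-0.0021, 0.0221, 0.0]
36.0 [0.0141, 0.0014, -0.0113] [-0.0043, 0.0442, 0.0]
34.0 [0.0209, 0.002, -0.0174] [-0.0064, 0.0664, 0.0]
32.0 [0.0274, 0.0026, -0.0236] [-0.0085, 0.0885, 0.0]
30.0 [0.0337, 0.0032, -0.0301] [-0.0106, 0.1106, 0.0]
28.0 [0.0398, 0.0038, -0.0368] [-0.0128, 0.1327, 0.0]
26.0 [0.0456, 0.0044, -0.0437] [-0.0149, 0.1548, 0.0]
24.0 [0.0512, 0.0049, -0.0509] [-0.017, 0.177, 0.0]
22.0 [0.0566, 0.0054, -0.0582] [-0.0192, 0.1991, 0.0]
20.0 [0.0617, 0.0059, -0.0657] [-0.0213, 0.2212, 0.0]
```

Emit:
{"api": "apply_moves", "payload": {
  "series": [-0.0022, -0.0002, 0.0088, 0.002, -0.022, 0, 1, -0.0048, -0.0005, 0.0175, 0.004, -0.044, 0, 1, -0.0076, -0.0007, 0.0261, 0.006, -0.066, 0, 1, -0.0108, -0.001, 0.0346, 0.0085, -0.0885, 0, 1, -0.0142, -0.0014, 0.043, 0.0105, -0.1105, 0, 1, -0.0179, -0.0017, 0.0513, 0.013, -0.1325, 0, 1, -0.0219, -0.0021, 0.0594, 0.015, -0.155, 0, 1, -0.0262, -0.0025, 0.0674, 0.017, -0.177, 0, 1, -0.0308, -0.003, 0.0752, 0.019, -0.199, 0, 1, -0.0356, -0.0034, 0.0829, 0.0213, -0.2212, 0, 1]
}}

```text
time_s: 14.78
tool_pos: [0.6546, -0.0516, 0.2471]
eef_rot: [0.73, -0.661, 0.117, -0.129]
wrist_force: [1.4, 0.0, -2.1]
gripper_width: 0.154
grip_force: 59.5
```

Emit:
{"api": "apply_moves", "payload": {
  "series": [-0.0051, -0.0005, 0.0075, 0.002, -0.022, 0, 1, -0.0104, -0.001, 0.0148, 0.0043, -0.0442, 0, 1, -0.016, -0.0015, 0.0219, 0.0064, -0.0664, 0, 1, -0.0219, -0.0021, 0.0288, 0.0085, -0.0885, 0, 1, -0.028, -0.0027, 0.0355, 0.0106, -0.1106, 0, 1, -0.0343, -0.0033, 0.042, 0.0128, -0.1327, 0, 1, -0.0408, -0.0039, 0.0483, 0.0149, -0.1548, 0, 1, -0.0476, -0.0046, 0.0543, 0.017, -0.177, 0, 1, -0.0545, -0.0053, 0.06, 0.0192, -0.199, 0, 1, -0.0617, -0.0059, 0.0657, 0.0213, -0.2212, 0, 1]
}}

```text
time_s: 16.02
tool_pos: [0.5927, -0.0576, 0.3129]
eef_rot: [0.696, -0.631, 0.231, -0.253]
wrist_force: [1.2, -1.6, -2.0]
gripper_width: 0.153
grip_force: 59.7
```

Emit:
{"api": "apply_moves", "payload": {
  "series": [0, 0, 0, 0, 0, 0, 1, 0, 0, 0, 0, 0, 0, 1, 0, 0, 0, 0, 0, 0, 1, 0, 0, 0, 0, 0, 0, 1, 0, 0, 0, 0, 0, 0, 1, 0, 0, 0, 0, 0, 0, 1, 0, 0, 0, 0, 0, 0, 1, 0, 0, 0, 0, 0, 0, 1]
}}

```text
time_s: 17.02
tool_pos: [0.593, -0.0575, 0.3127]
eef_rot: [0.696, -0.631, 0.23, -0.253]
wrist_force: [0.2, -2.1, -2.7]
gripper_width: 0.156
grip_force: 60.0
```

```bash
python3 - <<'E'
from h import *
s=bot.observe(); print(s['tool_pos'],s['eef_rot'],s['wrist_force'],2*np.degrees(np.arcsin(np.hypot(*s['eef_rot'][2:]))))
g=grab('scene'); t=grab('top')
cv2.imwrite('pics/tip.png',cv2.cvtColor(np.hstack([cv2.resize(g['pixels'][100:330,190:420],(400,400)),cv2.resize(t['pixels'][100:330,230:460],(400,400))]),cv2.COLOR_RGB2BGR))
E
```

```text
[ 0.59304518 -0.05753187  0.31269373] [ 0.69621211 -0.63118063  0.23016604 -0.25283059] [ 0.15239614 -2.06159623 -2.66357787] 39.98608054231952
```

View pics/tip.png

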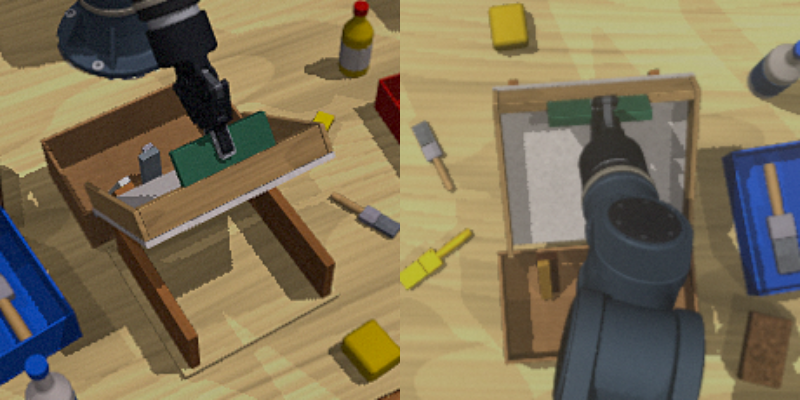

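At 40° the tray floor looks clear in the top view (565,180), and one offcut lies in the bin at (545,280). In the scene view two offcuts stand steeply near the lip at (150,160) and (125,185). I'll keep holding and check whether they are still moving.

Emit:
{"api": "apply_moves", "payload": {
  "series": [0, 0, 0, 0, 0, 0, 1, 0, 0, 0, 0, 0, 0, 1, 0, 0, 0, 0, 0, 0, 1, 0, 0, 0, 0, 0, 0, 1, 0, 0, 0, 0, 0, 0, 1, 0, 0, 0, 0, 0, 0, 1, 0, 0, 0, 0, 0, 0, 1, 0, 0, 0, 0, 0, 0, 1]
}}

```text
time_s: 18.12
tool_pos: [0.593, -0.0575, 0.3127]
eef_rot: [0.696, -0.631, 0.23, -0.253]
wrist_force: [-2.0, -2.4, -4.6]
gripper_width: 0.156
grip_force: 60.0
```

```bash
python3 - <<'E'
from h import *
g=grab('scene'); w=grab('wrist')
a=g['pixels'][140:240,205:325]
cv2.imwrite('pics/tip2.png',cv2.cvtColor(np.hstack([cv2.resize(a,(400,333)),cv2.resize(w['pixels'],(400,333))]),cv2.COLOR_RGB2BGR))
# transform to stand frame, print height over tray floor plane for pixels near lip/bin
an=np.deg2rad(5.5); ex=np.array([np.cos(an),np.sin(an),0]); ey=np.array([-np.sin(an),np.cos(an),0]); h=np.array([.690,-.0476,0])-.253*ex
v,u=np.mgrid[140:240,205:325]; P=dep(g,np.c_[u.ravel(),v.ravel()])-h
S=np.c_[P@ex,P@ey,P[:,2]].reshape(100,120,3)
for (U,V) in [(252,192),(253,186),(252,196),(248,184),(258,200),(262,205),(263,198),(245,197),(270,200)]:
    print((U,V),S[V-140,U-205].round(3))
t=np.deg2rad(40); X=S[...,0]; Z=S[...,2]-.104; along=X*np.cos(t)+Z*np.sin(t); up=-X*np.sin(t)+Z*np.cos(t)
m=(along>-.05)&(along<.2)&(up>.014)&(up<.1)&(abs(S[...,1])<.115); print('above floor px',m.sum(), np.c_[along[m],up[m],S[...,1][m]][::10].round(3))
E
```

```text
(252, 192) [-0.155 -0.05   0.001]
(253, 186) [-0.17  -0.039  0.007]
(252, 196) [-0.14  -0.057  0.004]
(248, 184) [-0.173 -0.052  0.02 ]
(258, 200) [-0.119 -0.049  0.003]
(262, 205) [-0.029 -0.069  0.093]
(263, 198) [-0.115 -0.034  0.006]
(245, 197) [-0.147 -0.076  0.005]
(270, 200) [-0.098 -0.02   0.007]
above floor px 11 [[-0.035  0.018 -0.062]
 [-0.034  0.014 -0.078]]
```

View pics/tip2.png

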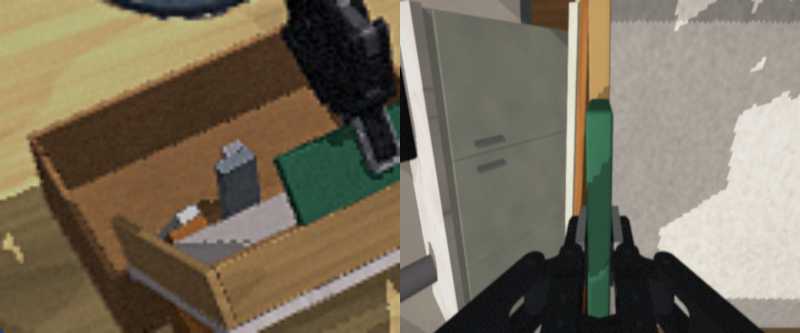

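```bash
cat >> h.py <<'E'
an=np.deg2rad(5.5); ex=np.array([np.cos(an),np.sin(an),0]); ey=np.array([-np.sin(an),np.cos(an),0]); hin=np.array([.690,-.0476,0])-.253*ex
def stand(f):
    v,u=np.mgrid[0:400,0:640]; P=dep(f,np.c_[u.ravel(),v.ravel()])-hin
    return np.c_[P@ex,P@ey,P[:,2]].reshape(400,640,3)
E
python3 - <<'E'
from h import *
for n in('scene','top'):
    f=grab(n); S=stand(f)
    m=(S[...,0]>-.165)&(S[...,0]<.0)&(abs(S[...,1])<.14)&(S[...,2]>.015)&(S[...,2]<.13)
    if n=='scene': m[:, :]&=(np.mgrid[0:400,0:640][1]>250)&(np.mgrid[0:400,0:640][1]<290)
    nb,lab,st,ce=cv2.connectedComponentsWithStats(m.astype(np.uint8))
    for k in range(1,nb):
        if st[k,4]>15: q=S[lab==k]; print(n,st[k],'min',np.percentile(q,3,axis=0).round(3),'max',np.percentile(q,97,axis=0).round(3))
E
```

```text
scene [269 182  16  26 240] min [-0.084 -0.028  0.028] max [-0.013  0.004  0.106]
scene [252 201  16  13 101] min [-0.071 -0.092  0.038] max [-0.003 -0.061  0.109]
scene [251 227   5   9  28] min [-0.012 -0.121  0.017] max [-0.007 -0.11   0.047]
top [295 235  42   6 115] min [-0.006  0.021  0.1  ] max [-0.     0.124  0.118]
top [295 241  44  31 413] min [-0.09   0.027  0.021] max [-0.015  0.115  0.101]
top [393 257   7  21  72] min [-0.126 -0.14   0.017] max [-0.074 -0.139  0.09 ]
```

The offcuts' lower ends are in the bin and they lean there at rest. None is on the tray floor, and the tray has been held for more than 2 s. I'll lower it gently now.

Emit:
{"api": "apply_moves", "payload": {
  "series": [0.0072, 0.0007, -0.0055, -0.0021, 0.0221, 0, 1, 0.0141, 0.0014, -0.0113, -0.0043, 0.0442, 0, 1, 0.0209, 0.002, -0.0174, -0.0064, 0.0664, 0, 1, 0.0274, 0.0026, -0.0236, -0.0085, 0.0885, 0, 1, 0.0337, 0.0032, -0.0301, -0.0106, 0.1106, 0, 1, 0.0398, 0.0038, -0.0368, -0.0128, 0.1327, 0, 1, 0.0456, 0.0044, -0.0437, -0.0149, 0.1548, 0, 1, 0.0512, 0.0049, -0.0509, -0.017, 0.177, 0, 1, 0.0566, 0.0054, -0.0582, -0.0192, 0.199, 0, 1, 0.0617, 0.0059, -0.0657, -0.0213, 0.2212, 0, 1]
}}

```text
time_s: 19.58
tool_pos: [0.6549, -0.0516, 0.2466]
eef_rot: [0.73, -0.662, 0.116, -0.128]
wrist_force: [-3.9, -3.1, -4.2]
gripper_width: 0.152
grip_force: 60.1
```

Emit:
{"api": "apply_moves", "payload": {
  "series": [0.0024, 0.0002, -0.0039, -0.001, 0.011, 0, 1, 0.0048, 0.0004, -0.0077, -0.0021, 0.0221, 0, 1, 0.0071, 0.0007, -0.0116, -0.0032, 0.0332, 0, 1, 0.0094, 0.0009, -0.0155, -0.0043, 0.0442, 0, 1, 0.0115, 0.0011, -0.0195, -0.0053, 0.0553, 0, 1, 0.0137, 0.0013, -0.0235, -0.0064, 0.0664, 0, 1, 0.0157, 0.0015, -0.0275, -0.0074, 0.0774, 0, 1, 0.0177, 0.0017, -0.0316, -0.0085, 0.0885, 0, 1, 0.0196, 0.0018, -0.0357, -0.0096, 0.0995, 0, 1, 0.0214, 0.002, -0.0399, -0.0106, 0.1106, 0, 1]
}}

```text
time_s: 20.82
tool_pos: [0.6762, -0.0495, 0.2068]
eef_rot: [0.738, -0.669, 0.058, -0.064]
wrist_force: [-4.8, -2.9, -5.0]
gripper_width: 0.155
grip_force: 60.1
```

Emit:
{"api": "apply_moves", "payload": {
  "series": [0.0017, 0.0002, -0.0042, -0.001, 0.011, 0, 1, 0.0034, 0.0003, -0.0084, -0.0021, 0.0221, 0, 1, 0.005, 0.0005, -0.0126, -0.0032, 0.0332, 0, 1, 0.0066, 0.0006, -0.0169, -0.0043, 0.0442, 0, 1, 0.008, 0.0008, -0.0212, -0.0053, 0.0553, 0, 1, 0.0094, 0.0009, -0.0255, -0.0064, 0.0664, 0, 1, 0.0107, 0.001, -0.0298, -0.0074, 0.0774, 0, 1, 0.012, 0.0012, -0.0342, -0.0085, 0.0885, 0, 1, 0.0131, 0.0013, -0.0386, -0.0096, 0.0995, 0, 1, 0.0142, 0.0014, -0.0426, -0.0106, 0.1106, 0, 1]
}}

```text
time_s: 22.08
tool_pos: [0.69, -0.0482, 0.1648]
eef_rot: [0.741, -0.672, -0.001, 0.001]
wrist_force: [-23.3, -2.3, 26.2]
gripper_width: 0.156
grip_force: 64.4
```

```bash
python3 - <<'E'
from h import *
s=bot.observe(); print(s['tool_pos'],s['wrist_force'],s['moment'])
t=grab('top'); g=grab('scene')
for f in(t,g):
    S=stand(f); q=S[(abs(S[...,1])<.1)&(S[...,0]>.03)&(S[...,0]<.2)&(S[...,2]>.1)&(S[...,2]<.125)]; print(len(q),np.polyfit(q[:,0],q[:,2],1))
cv2.imwrite('pics/lev.png',cv2.cvtColor(np.hstack([cv2.resize(g['pixels'][100:330,190:420],(400,400)),cv2.resize(t['pixels'][100:330,230:460],(400,400))]),cv2.COLOR_RGB2BGR))
E
```

```text
[ 0.69004245 -0.04821548  0.16482636] [-23.29095794  -2.27145279  26.20559969] [-0.5171121   4.28531205 -0.11936554]
8 [-0.03640135  0.11857571]
3266 [0.00061675 0.11110506]
```

View pics/lev.png

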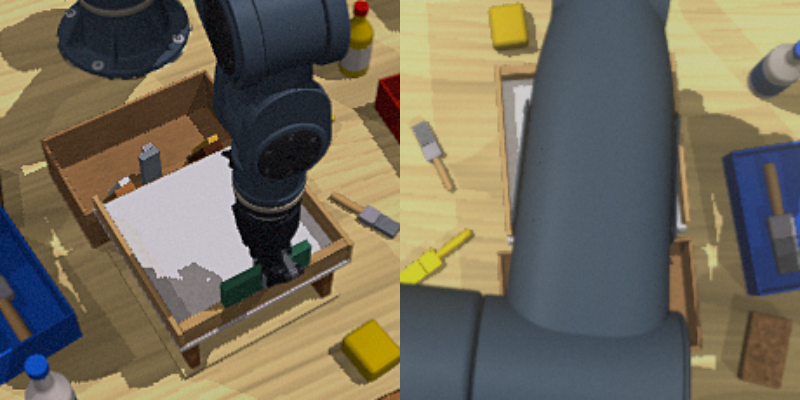

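The tray is level (floor slope about 0) and empty. The offcuts are in the bin at (150,160), (125,187) and (205,145) in the left half, leaning on the near wall. I'll release slowly, rise, then check.

Emit:
{"api": "apply_moves", "payload": {
  "series": [0, 0, 0, 0, 0, 0, 0.8, 0, 0, 0, 0, 0, 0, 0.65, 0, 0, 0, 0, 0, 0, 0.45, 0, 0, 0, 0, 0, 0, 0.2, 0, 0, 0, 0, 0, 0, 0, 0, 0, 0, 0, 0, 0, 0]
}}

```text
time_s: 22.92
tool_pos: [0.6905, -0.0482, 0.1647]
eef_rot: [0.741, -0.672, 0.0, -0.0]
wrist_force: [-0.1, -0.0, -0.3]
gripper_width: 1.003
grip_force: 0.0
```

Emit:
{"api": "apply_moves", "payload": {
  "series": [0, 0, 0.01, 0, 0, 0, 0, 0, 0, 0.04, 0, 0, 0, 0, 0, 0, 0.08, 0, 0, 0, 0, 0, 0, 0.12, 0, 0, 0, 0, 0, 0, 0.16, 0, 0, 0, 0, 0, -0.02, 0.18, 0, 0, 0, 0, 0, -0.06, 0.19, 0, 0, 0, 0, 0, -0.11, 0.19, 0, 0, 0, 0, 0, -0.16, 0.19, 0, 0, 0, 0, 0, -0.2, 0.19, 0, 0, 0, 0]
}}

```text
time_s: 24.18
tool_pos: [0.69, -0.2501, 0.3555]
eef_rot: [0.741, -0.672, 0.0, -0.0]
wrist_force: [0.9, 0.5, 0.7]
gripper_width: 1.002
grip_force: 0.0
```

Emit:
{"api": "apply_moves", "payload": {
  "series": [-0.02, -0.02, 0, 0, 0, 0, 0, -0.05, -0.05, 0, 0, 0, 0, 0, -0.09, -0.08, 0, 0, 0, 0, 0, -0.12, -0.1, 0, 0, 0, 0, 0, -0.14, -0.11, 0, 0, 0, 0, 0, -0.15, -0.12, 0, 0, 0, 0, 0, -0.15, -0.12, 0, 0, 0, 0, 0, -0.15, -0.12, 0, 0, 0, 0, 0]
}}

```text
time_s: 25.18
tool_pos: [0.5412, -0.3679, 0.3545]
eef_rot: [0.741, -0.671, -0.0, -0.0]
wrist_force: [0.3, -0.6, -0.5]
gripper_width: 1.0
grip_force: 0.0
```

```bash
python3 - <<'E'
from h import *
s=bot.observe(); print(s['time_s'],s['tool_pos'],s['wrist_force'],s['joint_velocities'].round(3))
t=grab('top'); g=grab('scene')
for n,f in(('top',t),('scene',g)):
    S=stand(f); q=S[(abs(S[...,1])<.1)&(S[...,0]>.03)&(S[...,0]<.2)&(S[...,2]>.1)&(S[...,2]<.125)]; print(n,len(q),np.polyfit(q[:,0],q[:,2],1))
    m=(S[...,0]>-.155)&(S[...,0]<-.008)&(abs(S[...,1])<.135)&(S[...,2]>.015)&(S[...,2]<.14)
    nb,lab,st,ce=cv2.connectedComponentsWithStats(m.astype(np.uint8))
    for k in range(1,nb):
        if st[k,4]>25: q=S[lab==k]; print(n,st[k],'min',np.percentile(q,3,axis=0).round(3),'max',np.percentile(q,97,axis=0).round(3))
cv2.imwrite('pics/fin.png',cv2.cvtColor(np.hstack([cv2.resize(g['pixels'][130:360,130:360],(400,400)),cv2.resize(t['pixels'][100:330,280:510],(400,400))]),cv2.COLOR_RGB2BGR))
E
```

```text
25.175 [ 0.54118362 -0.36785408  0.35448152] [ 0.33428327 -0.56577149 -0.51799141] [ 0.007  0.004 -0.005 -0.003 -0.001 -0.002]
top 4787 [-0.00165633  0.11223957]
top [293 236 101  36 839] min [-0.086 -0.11   0.022] max [-0.015  0.109  0.1  ]
top [341 258  14   7  48] min [-0.078 -0.025  0.042] max [-0.066  0.005  0.091]
scene 4562 [0.00048484 0.11108908]
scene [298 177  21  18 173] min [-0.078  0.058  0.022] max [-0.016  0.092  0.101]
scene [269 182  16  25 248] min [-0.084 -0.027  0.025] max [-0.035  0.004  0.088]
scene [249 201  23  17 135] min [-0.068 -0.096  0.028] max [-0.014 -0.06   0.094]
scene [244 225   8  13  47] min [-0.015 -0.135  0.018] max [-0.009 -0.123  0.067]
```

View pics/fin.png

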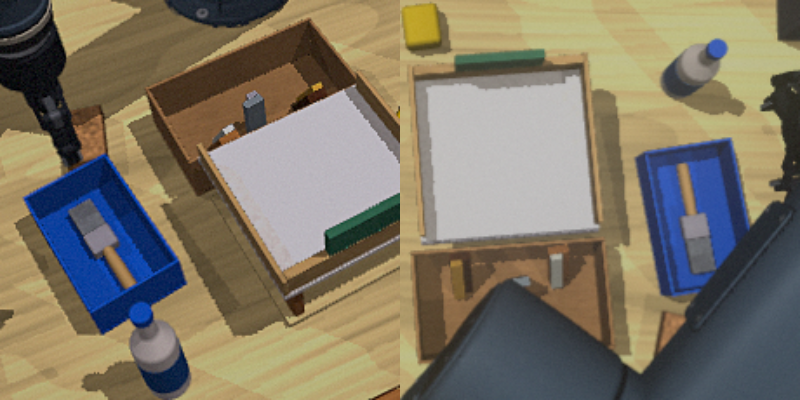

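The final view shows the brush flat in the tub (100,240), the tray level and empty, and all three offcuts in the bin at right-half (457,278), (522,285) and (556,270). The arm is clear of everything.

```bash
python3 -c "
from rig import bot
print(bot.job_done())"
```

```text
the job is handed in; nothing more can be done
None
```

I handed the job in at about 25 s: the brush is in the blue tub, all three offcuts are in the bin (leaning on its near wall) after more than 2 s at 40°, and the tray is level and released, with the arm clear.

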